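# Load a glass test slide under the sprung clips of a viewing stage

### The job

Pick up the glass paint-test slide by its upright grip, set its front end flat on the stage between the guide rails, and slide it gently in until both sprung clips have ridden up over its raised front bar and snapped down onto the glass behind it. The clip bridge is clamped at a different depth each time, so feel for the snap and do not ram the slide into the sprung buffer or press it hard on the stage; then let go, leaving the slide latched and the other things undisturbed.

Things in the scene. Friction and masses are not known exactly. Their poses are not given: they have to be found in the camera images.
- test_slide: Loose framed glass slide, grey, about 0.12 kg, lying flat. Plate 110 (x) x 56 (y) x 5 mm thick; at its front (+x) end a raised bar 12 mm long in x, 10 mm high, full width; at its tail an upright grip, x = -54 to -26 mm, 14 mm wide in y, z = 5 to 42 mm. Origin: centre of the underside; +x goes in first, z up.
- slide_grip (a point): Point to grip, in the slide's upright grip: x = -40, y = 0, z = 32 mm in the slide's frame. Close the fingers across the 14 mm width, along the slide's y. Axes as the slide's.
- stage: Fixed stage, a dark flat slippery bed (friction 0.2) 186 (x) x 84 (y) x 18 mm high. Origin: centre of its underside; the slide goes in along its +x from the open -x end. Two aluminium rails, 6 mm above the bed, leave a channel 59 mm wide from x = -45 to +40 mm. At the far end an aluminium bridge (top 41, knobs 47 mm above the table) carries two clips and a buffer.
- bed (a point): Centre of the bed's surface, 18 mm above the stage's origin; axes as the stage's.
- mouth (a point): On the bed's surface on the centre line at stage x = -67 mm, where the rails' flared ends begin: some 65 mm apart here, narrowing to the 59 mm channel at x = -45 mm. Axes as the stage's.
- clip_middle (a point): On the bed's surface at stage x = +14, y = 0: under the clips' noses IF the bridge is at its middle setting. The bridge is really clamped anywhere up to 12 mm nearer or farther in x, which is not reported: feel or see it. Noses at y = +-16 mm; their upturned toes reach 22 mm before the noses, 15 mm above the bed; the buffer's face is 16 mm beyond the noses.
- clip_l (a joint): Left sprung steel clip, hinged 52 mm beyond its nose (rad, grows as the nose rises). 0 = rest, nose 3 mm above the bed; about 0.04 = down on the slide's glass; about 0.13 = riding on the front bar. Pushing the bar under both clips takes a push rising to 8 to 12 N, then 1 to 3 N along the bar. It is fully down when the bar's rear edge is 3 mm past the nose; 1 mm later the slide meets the buffer.
- clip_r (a joint): Right sprung clip, same as the left one; both act together.
- buffer (a joint): Sprung rubber buffer on the centre line, up to 11 mm above the bed (m, grows as it is pushed along the stage's +x; 0 = free). Starts at 2.5 N, 2.5 N more per mm; over 4 mm (12.5 N) is ramming. When the slide is let go it pushes it back until the bar rests against the clips' noses, which hold it.
- masking_tape: Bystander: roll of masking tape, 92 mm across, 24 mm high; origin at the centre of its underside.
- pot_small: Bystander: small white pot with black lid, 56 mm across, 36 mm high; origin at the centre of its underside.
- lacquer_jar: Bystander: red-brown jar with grey lid, 52 mm across, 60 mm high; origin at the centre of its underside.

How it is judged:
By the outcome, as a careful person would: the job done as asked, in the order asked, and still so for the second after the job is handed in, with the robot touching nothing.
It also fails if it takes over 56 s, if anything falls off the work surface, if the arm or the gripper's body presses on something with over 40 N, if the wrist force passes 120 N, or if a joint passes its speed limit or range.

### The arm

A 6-joint arm with a two-finger parallel gripper is mounted at the origin on the work surface; the furniture and walls round the work are solid. World frame = base frame: x ahead of the robot, y to its left, z up, the work surface at z = 0. Lengths are in mm, angles in rad, forces in N, time in s.
With the tool pointing down it reaches from about 325 to 750 mm from the base axis. Payload 7.6 kg.
Tool frame: the origin (TCP) lies at the very end of the fingers, on their centre line; the grasp point (between the pads) lies 19 mm behind it; z points along the fingers, y is the line along which they close (so a half turn about z gives the same grasp; the last joint's range is limited). The gripper opens to 85 mm and grips with 20 to 120 N. Pads are 22 mm wide; open, the fingers measure 114 mm over their backs; the gripper's body (76 mm by 85 mm) begins 54 mm behind the grasp point. The pads swing forward as they close: fully open they stand 13 mm farther back than shut.
Start: joints at [-1.333, 0.052, 1.401, -0, 1.689, -0.07], TCP at [159.08, -500.339, 231.323] pointing down, gripper open.
Joint ranges: [-2.9, 2.9], [-0.91, 2.17], [0.12, 2.37], [-1.06, 4.2], [0.26, 2.73], [-2.93, 2.93]. Speed limits (rad/s): [2.57, 2.57, 3.01, 3.14, 3.14, 3.14].

### API

Orientations are given as a unit quaternion [w, x, y, z].
In Python, from bench import monitor, grab_frame, calibration, r gives the robot as it stands.
- The arm moves only by the tool play_rows, never from a script. Its argument "targets" is a list of rows, each a list of 3 entries, a list of its own where there are three numbers: the closure, from -1 (fully open) to 1 (shut), so that 0 is half open, then the shift along the tool's x, y, z in mm, then the turn, a rotation vector about the tool's x, y, z in degrees. A call has 1 to 12 rows; each row shifts and turns the commanded pose from where the row before left it, along the tool's axes as they then stand; what a row does not reach is not made up. A row lasts 1/8 s, in which the tool goes at most 62.5 mm and 10.7 degrees, less where a joint would pass 70% of its speed; a pose out of reach is approached as far as the arm can. A call with a gripper value outside its range is refused whole. The fingers move at their own pace and stop on an object; "squeeze" is the grip in N (left out, the last holds). Time passes only in rows, so rows that do not move let the fingers close. It gives the time, the measured TCP pose, the force, the opening and the grip force at its end, in the units of the state.
- monitor.read_state(): the state, without advancing time (a new reading comes with each control period).
- grab_frame(name): name is "scene" or "side" or "wrist"; returns the picture (384x512x3 uint8, red, green, blue); there is no depth.
- calibration(name): a dict with "fx", "fy", "cx", "cy" (pixels), "distortion" ([k1, k2, p1, p2, k3] as OpenCV has them; the pictures are not rectified), "eye" and "rotation" of the camera in the world. Camera axes: x right, y up, looking along -z (the intrinsics and any distortion apply to the point x, -y, -z); pixel columns grow to the right and rows downward; lengths in mm; the calibration is good to about 2 mm. A picture is of the moment at which its call begins: read the wrist's pose just before it. calibration takes no time and is no camera call; for the wrist camera it gives the pose at the moment of the call.
- r.hand_in(): hands the job in; it is judged then, once.
The state is a dict: "clock": time; "q": joint angles; "dq": joint speeds; "joint_efforts": joint torques, N m; "position": TCP position; "eef_rot": TCP orientation; "contact_force": force on the tool from outside, world axes, zero at the start; "moment": the same for the moment, N m; "width": finger opening in mm; "finger_force": force on a finger pad.
Only numpy, scipy, OpenCV 4.12 (cv2) and the standard library are available. Lean on these libraries where they do the work, as an engineer would, in place of code of your own. Each camera call takes 0.05 s, during which the arm holds its last target. There are 200 camera calls.

## Working session

There is one attempt and no reset: what is moved stays moved. The work goes in short steps, Python scripts to look and compute and a tool call to move; the robot and the scene stay as the last step left them, time stands still between calls to the robot, and variables do not carry over. Pictures are saved under pics/ and viewed, at most 10 in all, crops included, and the job is handed in when it is done.

Besides the shell and the picture viewer there is one more tool, called after ">>>" as a command line: name --argument value ..., lists and objects as JSON in quotes. play_rows: Moves the arm, as the interface text tells. Its arguments: {"type":"object","properties":{"targets":{"type":"array"},"squeeze":{"type":"number"}},"required":["targets"]}

```bash
mkdir -p pics; ls
python3 - <<'E'
from bench import monitor, grab_frame, calibration, r
import cv2,numpy as np
s=monitor.read_state();print({k:np.round(v,3) for k,v in s.items()})
ims=[grab_frame(n) for n in("scene","side")]
for n,i in zip(("scene","side"),ims):
    cv2.imwrite(f"pics/{n}0.png",i[:,:,::-1]);c=calibration(n);print(n,c)
print(calibration("wrist"))
E
```

```text
pics
{'clock': np.float64(0.0), 'q': array([-1.333,  0.053,  1.402,  0.   ,  1.689, -0.07 ]), 'dq': array([ 0.   ,  0.   ,  0.   ,  0.001, -0.001, -0.   ]), 'joint_efforts': array([ 0.0000e+00, -3.8167e+01, -3.6019e+01, -0.0000e+00,  6.0000e-03,
        0.0000e+00]), 'position': array([ 158.995, -500.032,  230.476]), 'eef_rot': array([-0.001,  0.988,  0.153, -0.   ]), 'contact_force': array([ 0.941, -0.163,  0.023]), 'moment': array([-0.006,  0.037,  0.016]), 'finger_force': np.float64(0.0), 'width': np.float64(85.421)}
scene {'fx': 394.50349342740856, 'fy': 394.50349342740856, 'cx': 247.26476472220443, 'cy': 196.37169528572335, 'distortion': array([0.00203005, 0.        , 0.        , 0.        , 0.        ]), 'eye': array([ 43.58079875, 505.77358559, 661.30863591]), 'rotation': array([-0.43237163, -0.18412732,  0.34836439,  0.8110451 ])}
side {'fx': 381.2831400838498, 'fy': 381.2831400838498, 'cx': 254.5227912137546, 'cy': 189.6509220603767, 'distortion': array([0.01278068, 0.        , 0.        , 0.        , 0.        ]), 'eye': array([351.14814897, 740.5758191 , 598.19951553]), 'rotation': array([-0.1641206 , -0.07163587,  0.41627202,  0.89143162])}
{'fx': 299.7425624996892, 'fy': 299.7425624996892, 'cx': 255.709131724676, 'cy': 190.6404718072022, 'distortion': array([-0.00690212,  0.        ,  0.        ,  0.        ,  0.        ]), 'eye': array([ 223.21745698, -479.81353953,  373.97298846]), 'rotation': array([ 0.79937257, -0.10727351,  0.0792814 , -0.58584158])}
```

View pics/scene0.png

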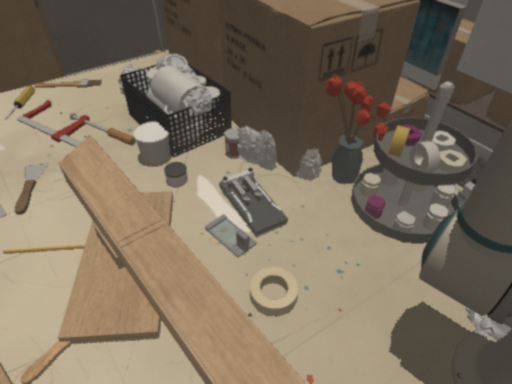

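View pics/side0.png

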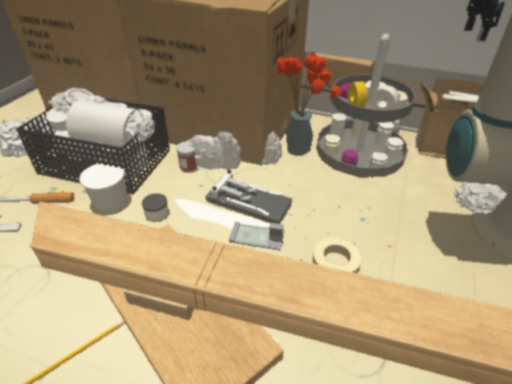

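The slide is at about scene (231,235) / side (257,235), with the stage beside it at scene (252,202) / side (250,200). The bridge is at the stage's far end, around scene (238,182). The tape is at (273,290), the pot at (176,174) and the jar at (233,143). Next I'll get rough positions and a zoomed composite.

```bash
cat > h.py <<'E'
import numpy as np, cv2
from scipy.spatial.transform import Rotation as R
def ray(c,px):
    K=np.array([[c['fx'],0,c['cx']],[0,c['fy'],c['cy']],[0,0,1]])
    p=cv2.undistortPoints(np.array(px,float).reshape(-1,1,2),K,np.array(c['distortion'])).reshape(-1,2)
    d=np.c_[p[:,0],-p[:,1],-np.ones(len(p))]
    w,x,y,z=c['rotation']
    return np.array(c['eye']),R.from_quat([x,y,z,w]).apply(d)
def onz(c,px,z):
    o,d=ray(c,px); return o+d*((z-o[2])/d[:,2])[:,None]
def two(c1,p1,c2,p2):
    out=[]
    for a,b in zip(np.reshape(p1,(-1,2)),np.reshape(p2,(-1,2))):
        A=np.zeros((3,3));B=np.zeros(3);L=[]
        for c,p in((c1,a),(c2,b)):
            o,d=ray(c,p);d=d[0]/np.linalg.norm(d[0]);P=np.eye(3)-np.outer(d,d);A+=P;B+=P@o;L.append((o,P))
        X=np.linalg.solve(A,B);out.append([*X,max(np.linalg.norm(P@(X-o)) for o,P in L)])
    return np.array(out)
E
python3 - <<'E'
from bench import calibration
from h import *
a,b=calibration("scene"),calibration("side")
np.set_printoptions(suppress=True,precision=1)
print(onz(a,[[231,235],[252,202],[273,290],[176,174],[233,143]],5))
print(onz(b,[[257,235],[250,200],[337,255],[155,207],[187,157]],5))
S=cv2.imread("pics/scene0.png")[160:265,190:300];D=cv2.imread("pics/side0.png")[165:255,195:300]
f=lambda i,k:cv2.resize(i,None,fx=k,fy=k,interpolation=cv2.INTER_CUBIC)
A,B=f(S,3.6),f(D,3.6);h=max(len(A),len(B))
p=lambda i:np.pad(i,((0,h-len(i)),(0,0),(0,0)))
cv2.imwrite("pics/crop0.png",np.hstack([p(A),p(B)]))
E
```

```text
[[532.7 217.4   5. ]
 [592.3 120.9   5. ]
 [369.4 224.6   5. ]
 [785.2 224.9   5. ]
 [817.5  31.3   5. ]]
[[537.4 215.7   5. ]
 [591.6 116.9   5. ]
 [368.2 209.    5. ]
 [785.2 217.8   5. ]
 [812.   15.9   5. ]]
```

View pics/crop0.png

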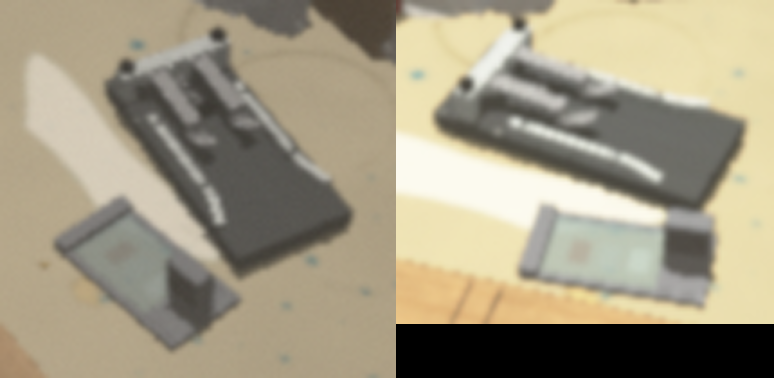

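The crop shows the slide with its bar at the far (+x) end and its grip at the near (tail) end. The bridge is at the far end of the stage, and both clips and the flared rail ends are visible. I'll triangulate the corners and work out the wrist camera mounting.

Run:
```python
from bench import calibration,monitor
from h import *
np.set_printoptions(suppress=True,precision=2)
a,b=calibration("scene"),calibration("side")
s=lambda p:np.array(p)/3.6+[190,160]
d=lambda p:(np.array(p)-[396,0])/3.6+[195,165]
names="tail+y tail-y bar+y bar-y stNear+y stNear-y stFar+y knob+y knob-y".split()
S=s([[172,348],[240,298],[56,242],[125,198],[237,264],[351,213],[107,85],[127,67],[218,34]])
D=d([[705,304],[714,212],[521,272],[541,206],[698,196],[745,123],[437,115],[467,84],[519,22]])
T=two(a,S,b,D)
for n,t in zip(names,T):print(n,t)
for p,q,n in((0,2,'slide'),(1,3,'slide'),(4,6,'stage'),(5,4,'stage y')):
    v=T[q]-T[p];print(n,np.degrees(np.arctan2(v[1],v[0])),np.hypot(*v[:2]))
print(onz(a,S[:2],0),onz(a,S[2:4],10),onz(a,S[4:7],18))
print(onz(b,D[:2],0),onz(b,D[2:4],10),onz(b,D[4:7],18))
st=monitor.read_state();c=calibration("wrist")
q=lambda v:R.from_quat([v[1],v[2],v[3],v[0]])
t=q(st['eef_rot']);print("tool axes\n",t.as_matrix())
print("cam in tool",t.inv().apply(c['eye']-st['position']),"\n",(t.inv()*q(c['rotation'])).as_matrix())
```

```text
tail+y [477.71 235.21   2.57   1.39]
tail-y [487.54 179.64  11.46   8.36]
bar+y [584.41 251.79   5.02   0.78]
bar-y [595.96 194.72   1.36   0.9 ]
stNear+y [501.75 172.48  18.18   4.5 ]
stNear-y [497.72  88.63  12.37   1.54]
stFar+y [685.55 153.64  12.73   1.59]
knob+y [664.44 149.32  42.04   1.41]
knob-y [658.78  79.95  42.97   1.85]
slide 8.834914865424329 107.97641483711226
slide 7.918868140708477 109.46172485694441
stage -5.852535614958155 184.76310624718315
stage y 87.24948759371858 83.94734478710308
[[478.07 235.29   0.  ]
 [486.84 180.91   0.  ]] [[579.48 254.32  10.  ]
 [587.75 199.53  10.  ]] [[497.3  176.21  18.  ]
 [492.24  93.68  18.  ]
 [678.39 157.84  18.  ]]
[[479.23 231.52   0.  ]
 [496.43 159.04   0.  ]] [[583.07 255.07  10.  ]
 [593.13 201.63  10.  ]] [[505.08 167.08  18.  ]
 [497.38  92.97  18.  ]
 [684.   157.05  18.  ]]
tool axes
 [[ 0.95  0.3  -0.  ]
 [ 0.3  -0.95  0.  ]
 [ 0.   -0.   -1.  ]]
cam in tool [  67.32   -0.05 -143.4 ] 
 [[-0.    0.96  0.26]
 [ 1.    0.    0.  ]
 [-0.    0.26 -0.96]]
```

Run:
```python
from bench import calibration
from h import *
np.set_printoptions(suppress=True,precision=0)
a,b=calibration("scene"),calibration("side")
n="vase stand_base standtop flower_top box_corner box_top_near wood_end basket_near".split()
S=[[347,178],[405,215],[445,88],[352,85],[300,170],[290,25],[62,155],[165,150]]
D=[[300,150],[362,165],[384,40],[318,60],[272,160],[277,5],[35,235],[135,185]]
for k,t in zip(n,two(a,S,b,D)):print(k,t)
```

```text
vase [ 540. -142.   -7.    2.]
stand_base [ 371. -170.  -24.    6.]
standtop [ 383. -153.  314.    0.]
flower_top [502. -44. 296.   3.]
box_corner [584. -15.  40.   5.]
box_top_near [559.  73. 419.   2.]
wood_end [844. 457. 128.   0.]
basket_near [813. 232.  70.   2.]
```

>>> play_rows --targets '[[-1,[0,0,-55],[0,0,0]],[-1,[0,0,-55],[0,0,0]],[-1,[0,0,-55],[0,0,0]],[-1,[0,0,-55],[0,0,0]],[-1,[34,-34,0],[0,0,0]],[-1,[34,-34,0],[0,0,0]],[-1,[34,-34,0],[0,0,0]],[-1,[34,-34,0],[0,0,0]],[-1,[34,-34,0],[0,0,0]],[-1,[34,-34,0],[0,0,0]],[-1,[34,-34,0],[0,0,0]],[-1,[34,-34,0],[0,0,0]]]'

```text
clock: 1.6
position: [336.3, -157.2, 451.0]
eef_rot: [-0.0, 0.988, 0.153, -0.0]
contact_force: [1.0, -0.5, -0.1]
width: 85.1
finger_force: 0.0
```

>>> play_rows --targets '[[-1,[34,-34,0],[0,0,0]],[-1,[34,-34,0],[0,0,0]],[-1,[34,-34,0],[0,0,0]],[-1,[34,-34,0],[0,0,0]],[-1,[34,-34,0],[0,0,0]],[-1,[34,-34,0],[0,0,0]],[-1,[34,-34,30],[0,0,3]],[-1,[28,-28,40],[0,0,3]],[-1,[0,0,50],[0,0,3]],[-1,[0,0,50],[0,0,0]],[-1,[0,0,40],[0,0,0]],[-1,[0,0,0],[0,0,0]]]'

```text
clock: 3.1
position: [509.1, 174.0, 237.6]
eef_rot: [0.001, 0.997, 0.075, -0.004]
contact_force: [0.2, 0.7, 0.9]
width: 85.5
finger_force: 0.0
```

Run:
```python
from bench import calibration,grab_frame,monitor
import pickle,cv2
c=calibration("wrist");i=grab_frame("wrist");pickle.dump(c,open("w1.pkl","wb"));cv2.imwrite("pics/w1.png",cv2.resize(i[:,:,::-1],(768,576),interpolation=cv2.INTER_CUBIC));print(c['eye'],monitor.read_state()['position'])
```

```text
[576.6941099  184.50483851 380.4760641 ] [510.19912588 174.24187873 240.81529613]
```

View pics/w1.png

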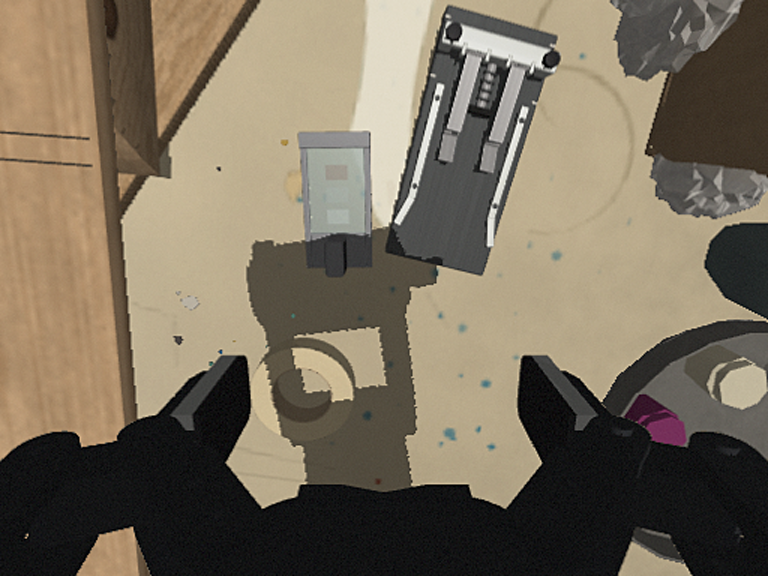

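The overhead wrist view (1.5x scale) shows the slide with bar corners at (298,132) and (370,131), tail corners at (306,268) and (372,267), and the grip top near (336,255). The stage's near corners are (388,249) and (483,274), the knobs are (453,32) and (550,60), and the clip toes end at (446,160) and (490,170). Next I'll take a second, shifted view.

>>> play_rows --targets '[[-1,[0,-26,20],[0,0,0]],[-1,[0,-26,20],[0,0,0]],[0.3,[0,0,0],[0,0,0]],[0.3,[0,0,0],[0,0,0]]]'

```text
clock: 3.65
position: [503.8, 225.6, 203.7]
eef_rot: [-0.0, 0.997, 0.075, 0.002]
contact_force: [0.1, -0.5, 0.3]
width: 51.4
finger_force: 0.0
```

Run:
```python
from bench import calibration,grab_frame,monitor
import pickle,cv2
c=calibration("wrist");i=grab_frame("wrist");pickle.dump(c,open("w2.pkl","wb"));cv2.imwrite("pics/w2.png",cv2.resize(i[:,:,::-1],(768,576),interpolation=cv2.INTER_CUBIC));s=monitor.read_state();print(c['eye'],s['position'],s['width'])
```

```text
[569.83542168 235.74818541 347.36123716] [503.80367261 225.42545424 203.58869756] 43.785219685993134
```

View pics/w2.png

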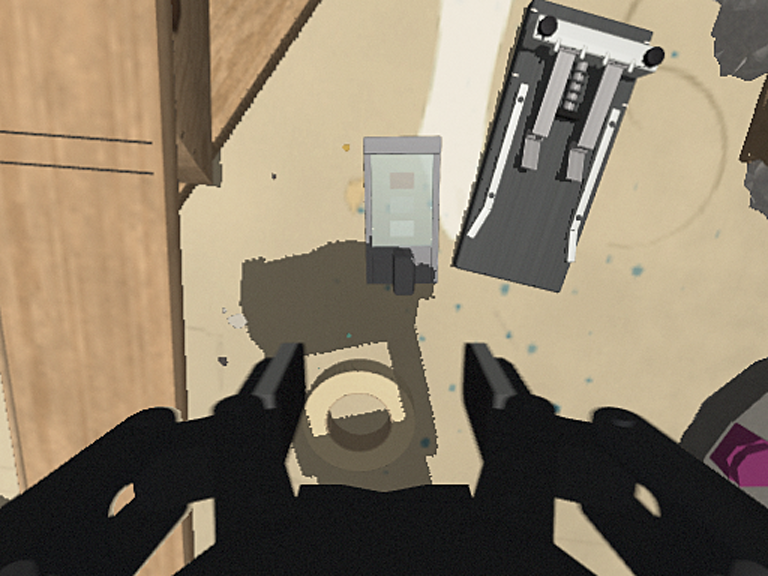

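The second view shows bar corners at (363,137) and (441,137), tail corners at (367,283) and (436,284), and the grip's tail top edge at (403,294). The stage's near corners are (454,266) and (560,292), the knobs (547,26) and (653,56), and the toe ends (530,170) and (576,180).

Run:
```python
from h import *
import pickle
np.set_printoptions(suppress=True,precision=1)
a,b=[pickle.load(open(f"w{k}.pkl","rb")) for k in(1,2)]
n="barL barR tailL tailR grip stNL stNR knobL knobR toeL toeR creaseL creaseR railendL railendR".split()
A=np.array([[299,132],[370,131],[306,268],[372,267],[337,276],[388,249],[483,274],[453,32],[550,60],[446,162],[489,172],[449,133],[497,144],[398,226],[489,246]])
B=np.array([[363,137],[441,137],[367,283],[436,284],[403,294],[454,266],[560,292],[547,26],[653,56],[529,170],[576,180],[533,138],[583,150],[472,236],[571,261]])
px=lambda p:(p+.5)/1.5-.5
z=[10,10,5,5,42,18,18,47,47,33,33,21,21,24,24]
T=two(a,px(A),b,px(B))
for i,k in enumerate(n):print(k,T[i],onz(a,px(A[i]),z[i])[0,:2],onz(b,px(B[i]),z[i])[0,:2])
P=lambda k:(onz(a,px(A[n.index(k)]),z[n.index(k)])[0]+onz(b,px(B[n.index(k)]),z[n.index(k)])[0])/2
ang=lambda v:np.degrees(np.arctan2(v[1],v[0]))
F=(P('barL')+P('barR'))/2;Tl=(P('tailL')+P('tailR'))/2
print("slide",(F+Tl)/2,ang((F-Tl)),np.hypot(*(F-Tl)[:2]),ang(P('barL')-P('barR'))-90,ang(P('tailL')-P('tailR'))-90)
yaw=np.radians(ang(F-Tl));u=np.array([np.cos(yaw),np.sin(yaw)]);print("grip pt from tail edge",P('grip')[:2]+14*u, "from centre",((F+Tl)/2)[:2]-40*u)
N=(P('stNL')+P('stNR'))/2;K=(P('knobL')+P('knobR'))/2;Re=(P('railendL')+P('railendR'))/2
print("stage: near",N,"knob",K,"rail",Re)
print("yaw near-edge",ang(P('stNL')-P('stNR'))-90,"knobs",ang(P('knobL')-P('knobR'))-90,"axis",ang(K-N),"rail",ang(P('railendL')-P('railendR'))-90,"w",np.linalg.norm(P('stNL')-P('stNR')),np.linalg.norm(P('railendL')-P('railendR')))
y=np.radians(ang(K-N));v=np.array([np.cos(y),np.sin(y)])
C=N[:2]+93*v;print("centre",C)
for k in n[5:]:print(k,"stage xy",(P(k)[:2]-C)@v,(P(k)[:2]-C)@[-v[1],v[0]])
```

```text
barL [587.1 253.6   4.3   0.3] [587.3 252.6] [586.5 253.2]
barR [595.7 197.9   6.5   0.7] [596.2 197.8] [594.8 198.2]
tailL [480.8 235.5  13.7   0.4] [478.1 236.7] [478.9 235.5]
tailR [485.5 180.8   0.1   0.6] [487.3 180.9] [486.1 181.6]
grip [481.  208.   28.3   0.3] [485.  207.1] [484.5 209.2]
stNL [502.8 169.5   0.8   1.2] [507.3 170.2] [505.1 172.8]
stNR [497.3  88.5  16.7   0.5] [498.1  88.8] [497.1  89. ]
knobL [664.6 150.4  45.5   0.2] [664.4 150.6] [664.  150.8]
knobR [658.   82.1  45.6   0.1] [657.5  82.5] [657.7  82.8]
toeL [581.4 137.8  32.7   0.4] [581.7 137.9] [581.  137.9]
toeR [579.4 104.7  33.2   0. ] [579.4 104.7] [579.3 104.6]
creaseL [602.2 139.1  29.8   0.3] [603.1 138. ] [602.8 136.4]
creaseR [600.4 100.4  21.7   0.3] [600.7 100.2] [600.2 100. ]
railendL [529.2 165.5  25.8   1. ] [528.  165.3] [530.  165.2]
railendR [523.5  91.6  28.5   0.1] [522.9  90.4] [522.7  89.6]
slide [536.9 217.1   7.5] 8.787684548902979 109.88240042394843 8.892281795285967 8.540280075175403
grip pt from tail edge [498.6 210.3] from centre [497.4 211. ]
stage: near [501.9 130.2  18. ] knob [660.9 116.7  47. ] rail [525.9 127.7  24. ]
yaw near-edge -5.924258299495946 knobs -5.501658963087635 axis -4.866444893224685 rail -4.70043256613252 w 83.0078814336851 75.53756532028136
centre [594.6 122.3]
stNL stage xy -92.23378421266636 41.49686745278998
stNR stage xy -93.76621578733366 -41.49686745279001
knobL stage xy 66.96393014365711 34.19474251657351
knobR stage xy 66.20569378786661 -34.19474251657353
toeL stage xy -14.484345401969383 14.417954604602812
toeR stage xy -13.643091468306382 -18.886686740690934
creaseL stage xy 7.08729434912889 15.51423283609685
creaseR stage xy 7.778535366267253 -21.60316570738265
railendL stage xy -68.98967821972238 37.26484668107753
railendR stage xy -68.77081132303476 -38.272401559756005
```

The heights agree: toes at 33 mm, knobs at 45.5 mm and the bar roughly 5–10 mm. The sizes also match (slide length 110 mm, stage width 83 mm). The toe ends sit near stage x -14, so the noses are at about +8. Next is the grasp.

>>> play_rows --targets '[[0.35,[-8,14,40],[0,0,0]],[0.35,[0,0,50],[0,0,0]],[0.35,[0,0,50],[0,0,0]],[0.35,[0,0,35],[0,0,0]],[0.35,[0,0,10],[0,0,0]],[0.35,[0,0,4],[0,0,0]],[0.35,[0,0,0],[0,0,0]]]' --squeeze 35

```text
clock: 4.58
position: [498.2, 210.9, 14.0]
eef_rot: [-0.0, 0.997, 0.075, 0.001]
contact_force: [-1.4, -0.1, 0.0]
width: 27.8
finger_force: 0.0
```

>>> play_rows --targets '[[1,[0,0,0],[0,0,0]],[1,[0,0,0],[0,0,0]],[1,[0,0,0],[0,0,0]],[1,[0,0,0],[0,0,0]]]' --squeeze 35

```text
clock: 5.08
position: [498.1, 211.1, 14.0]
eef_rot: [-0.0, 0.997, 0.075, 0.002]
contact_force: [-0.0, -0.7, 6.6]
width: 13.0
finger_force: 35.8
```

>>> play_rows --targets '[[1,[0,0,-22],[0,0,0]],[1,[0,0,-22],[0,0,0]],[1,[-22,22,0],[0,0,0]],[1,[-22,22,0],[0,0,0]],[1,[-22,23,0],[0,0,0]],[1,[0,0,0],[0,0,6.8]],[1,[0,0,0],[0,0,6.9]],[1,[0,0,0],[0,0,0]],[1,[0,0,0],[0,0,0]]]'

```text
clock: 6.2
position: [441.8, 134.6, 56.3]
eef_rot: [0.0, 0.999, -0.043, 0.0]
contact_force: [-0.1, -0.5, -0.6]
width: 13.6
finger_force: 34.8
```

Run:
```python
from bench import calibration,grab_frame,monitor
import pickle,cv2
c=calibration("wrist");i=grab_frame("wrist");pickle.dump(c,open("w3.pkl","wb"));j=i[0:300,100:500,::-1];cv2.imwrite("pics/w3.png",cv2.resize(j,(800,600),interpolation=cv2.INTER_CUBIC));s=monitor.read_state();print(c['eye'],s['position'],s['width'],s['eef_rot'],s['contact_force'])
```

```text
[508.84675852 129.09202883 199.74164034] [441.80279361 134.64626987  56.30106737] 13.43334134387481 [ 5.06714841e-05  9.99067913e-01 -4.31659991e-02  4.06050528e-06] [ 0.45397986  0.78252695 -0.42241353]
```

View pics/w3.png

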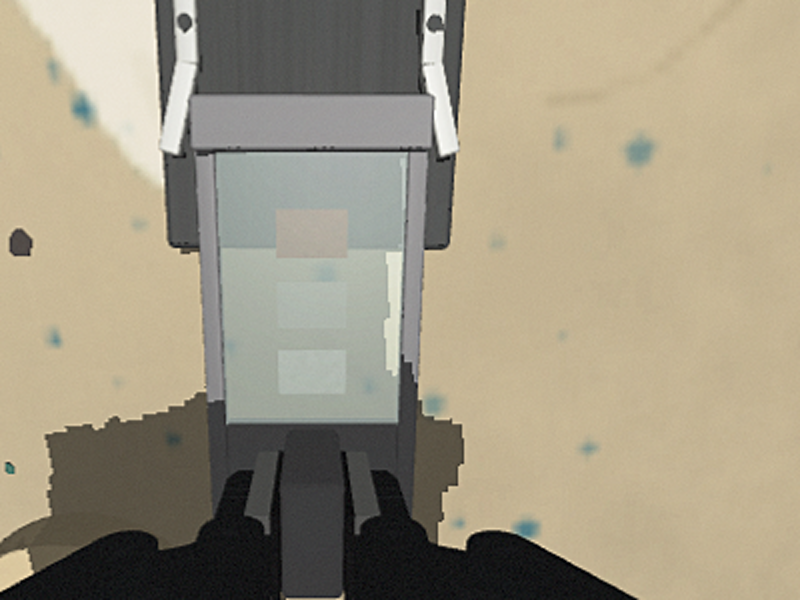

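The slide is held centred: bar corners at (191,95) and (434,95), straight rail inner edges at 197 and 423, so it is about 0.6 mm off laterally with the yaw aligned. By its image row and width, the bar top is about 4 mm low, which is a 2.4° nose droop. I'll pitch the tool to level the slide, then lower it.

>>> play_rows --targets '[[1,[0,-0.6,0],[0,2.4,0]],[1,[-0.4,0,10],[0,0,0]],[1,[-0.4,0,9],[0,0,0]],[1,[0,0,0],[0,0,0]],[1,[0,0,0],[0,0,0]]]' --squeeze 60

```text
clock: 6.88
position: [442.0, 135.1, 37.2]
eef_rot: [0.001, 0.999, -0.044, 0.021]
contact_force: [-0.1, 0.3, -0.3]
width: 13.1
finger_force: 63.6
```

Run:
```python
from bench import calibration,grab_frame,monitor
import pickle,cv2
c=calibration("wrist");i=grab_frame("wrist");pickle.dump(c,open("w4.pkl","wb"));j=i[0:300,100:500,::-1];cv2.imwrite("pics/w4.png",cv2.resize(j,(800,600),interpolation=cv2.INTER_CUBIC));s=monitor.read_state();print(c['eye'],s['position'],s['width'],s['eef_rot'],s['contact_force'],s['moment'])
```

```text
[503.05794492 129.97960009 183.25363656] [442.08183724 135.16892408  37.39190117] 13.260373944498266 [ 9.51676618e-04  9.98804289e-01 -4.41574355e-02  2.09572541e-02] [ 0.13919468  0.98195738 -1.02905991] [ 0.03174353  0.07896966 -0.02918077]
```

View pics/w4.png

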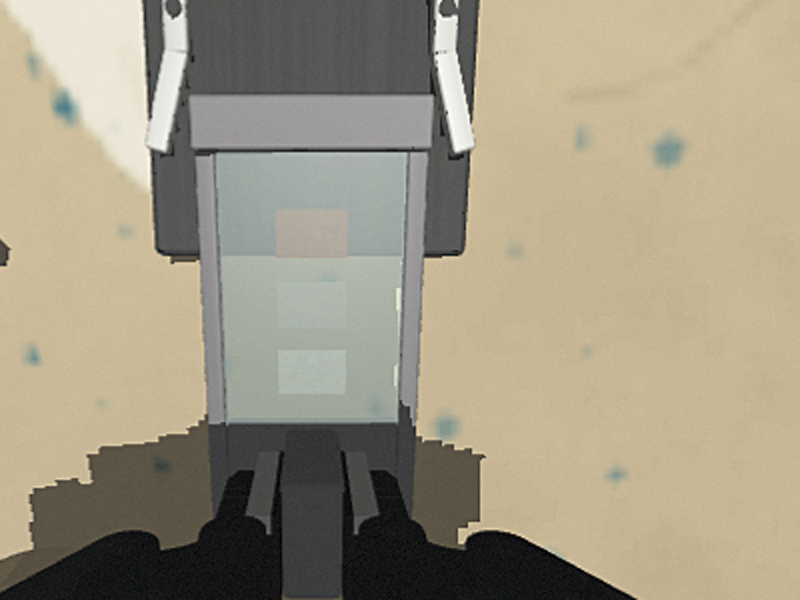

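The rail inner edges (188 and 436) are now centred on the bar (191 to 433), and the slide computes as level, about 5 mm above the bed. I'll lower it and feel for the bed.

>>> play_rows --targets '[[1,[-0.1,0,3],[0,0,0]],[1,[0,0,1],[0,0,0]],[1,[0,0,0],[0,0,0]]]'

```text
clock: 7.3
position: [441.9, 135.1, 33.2]
eef_rot: [0.001, 0.999, -0.044, 0.021]
contact_force: [0.9, 0.1, -1.3]
width: 12.6
finger_force: 63.6
```

>>> play_rows --targets '[[1,[0,0,0.7],[0,0,0]],[1,[0,0,0],[0,0,0]]]'

```text
clock: 7.55
position: [442.0, 135.2, 32.5]
eef_rot: [0.001, 0.999, -0.044, 0.021]
contact_force: [0.9, 0.7, -0.7]
width: 12.8
finger_force: 63.6
```

>>> play_rows --targets '[[1,[0,0,0.7],[0,0,0]],[1,[0,0,0],[0,0,0]]]'

```text
clock: 7.8
position: [441.9, 135.1, 31.8]
eef_rot: [0.001, 0.999, -0.044, 0.021]
contact_force: [0.1, -0.8, -0.2]
width: 12.9
finger_force: 63.6
```

>>> play_rows --targets '[[1,[0,0,0.7],[0,0,0]],[1,[0,0,0],[0,0,0]]]'

```text
clock: 8.05
position: [442.0, 135.2, 31.1]
eef_rot: [0.001, 0.999, -0.044, 0.021]
contact_force: [-0.1, 0.4, -0.8]
width: 12.9
finger_force: 63.6
```

>>> play_rows --targets '[[1,[0,0,0.7],[0,0,0]],[1,[0,0,0],[0,0,0]]]'

```text
clock: 8.3
position: [442.0, 135.1, 30.4]
eef_rot: [0.001, 0.999, -0.044, 0.021]
contact_force: [0.2, 0.6, -1.4]
width: 13.2
finger_force: 63.6
```

>>> play_rows --targets '[[1,[0,0,0.7],[0,0,0]],[1,[0,0,0],[0,0,0]]]'

```text
clock: 8.55
position: [442.1, 135.2, 29.8]
eef_rot: [0.001, 0.999, -0.044, 0.021]
contact_force: [0.4, 0.6, -0.8]
width: 13.0
finger_force: 63.6
```

Run:
```python
from bench import calibration,grab_frame,monitor
import pickle,cv2,numpy as np
M=[];
for k in range(4):
    c=calibration("wrist");i=grab_frame("wrist");s=monitor.read_state();M.append([*s['contact_force'],*s['moment']])
print(np.round(np.mean(M,0),3))
pickle.dump(c,open("w5.pkl","wb"));a=i[0:300,100:500,::-1];b=cv2.imread("pics/w4.png")
cv2.imwrite("pics/w5s.png",i[:,:,::-1]);sd=grab_frame("side");cv2.imwrite("pics/side5.png",sd[:,:,::-1])
cr=sd[160:250,190:350,::-1]
cv2.imwrite("pics/c5.png",np.vstack([cv2.resize(a[0:150],(800,300),interpolation=cv2.INTER_CUBIC),cv2.resize(cr[5:65],(800,300),interpolation=cv2.INTER_CUBIC)]))
```

```text
[-0.105  0.407 -0.346  0.004 -0.003 -0.017]
```

View pics/c5.png

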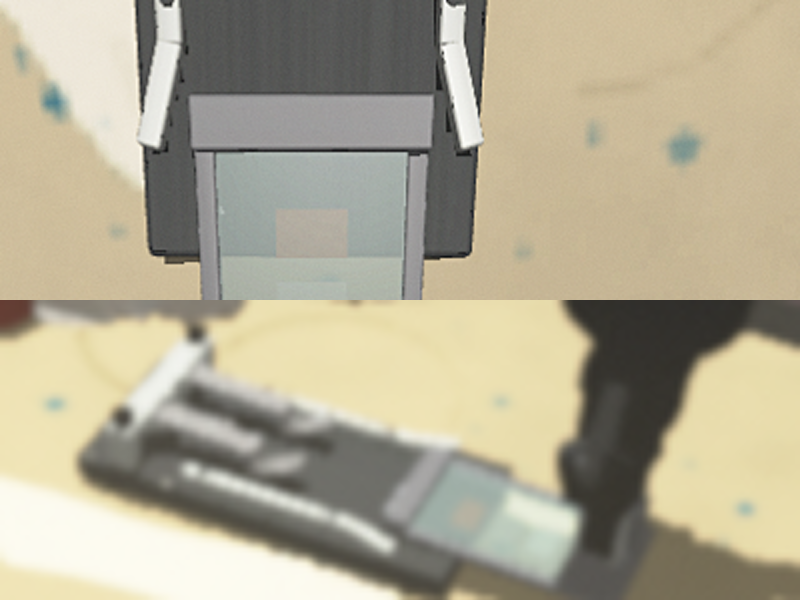

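>>> play_rows --targets '[[1,[0,0,0.7],[0,0,0]],[1,[0,0,0],[0,0,0]]]'

```text
clock: 9.05
position: [442.4, 135.2, 29.6]
eef_rot: [0.001, 0.999, -0.044, 0.021]
contact_force: [-0.9, -0.6, 4.4]
width: 12.7
finger_force: 64.3
```

>>> play_rows --targets '[[1,[0,0,0.7],[0,0,0]],[1,[0,0,0],[0,0,0]]]'

```text
clock: 9.3
position: [442.8, 135.3, 29.3]
eef_rot: [0.001, 0.999, -0.044, 0.022]
contact_force: [-3.2, -0.9, 8.2]
width: 12.8
finger_force: 65.0
```

Run:
```python
from bench import calibration,grab_frame,monitor
import numpy as np
M=[]
for k in range(4):
    i=grab_frame("wrist");s=monitor.read_state();M.append([*s['contact_force'],*s['moment']])
m=np.mean(M,0);print(np.round(m,3),s['position'])
```

```text
[-3.021 -0.179  7.896 -0.122  0.084 -0.048] [442.75782961 135.31068217  29.31611685]
```

Contact came at TCP 29.7, which fits an undrooped slide now pitched nose-up and touching the stage's near edge. I'll raise it, take the pitch out and feel again: contact near 32 means level, near 36 means drooped.

>>> play_rows --targets '[[1,[0.3,0,-8.7],[0,0,0]],[1,[0,0,0],[0,-2.4,0]],[1,[0,0,1],[0,0,0]],[1,[0,0,0],[0,0,0]]]'

```text
clock: 10.0
position: [441.7, 135.0, 35.6]
eef_rot: [0.0, 0.999, -0.044, -0.0]
contact_force: [0.5, -0.6, -1.4]
width: 13.0
finger_force: 63.6
```

>>> play_rows --targets '[[1,[0,0,0.7],[0,0,0]],[1,[0,0,0],[0,0,0]]]'

```text
clock: 10.25
position: [441.9, 135.2, 35.2]
eef_rot: [0.0, 0.999, -0.044, -0.0]
contact_force: [0.8, 0.3, -1.3]
width: 12.9
finger_force: 63.6
```

>>> play_rows --targets '[[1,[0,0,0.7],[0,0,0]],[1,[0,0,0],[0,0,0]]]'

```text
clock: 10.5
position: [442.0, 135.1, 34.6]
eef_rot: [0.0, 0.999, -0.044, -0.0]
contact_force: [1.0, 0.2, -1.5]
width: 13.0
finger_force: 63.6
```

>>> play_rows --targets '[[1,[0,0,0.7],[0,0,0]],[1,[0,0,0],[0,0,0]]]'

```text
clock: 10.75
position: [442.0, 135.1, 33.9]
eef_rot: [0.0, 0.999, -0.044, -0.0]
contact_force: [0.6, -0.1, -0.8]
width: 12.9
finger_force: 63.6
```

>>> play_rows --targets '[[1,[0,0,0.6],[0,0,0]],[1,[0,0,0],[0,0,0]]]'

```text
clock: 11.0
position: [442.1, 135.1, 33.3]
eef_rot: [0.0, 0.999, -0.044, -0.0]
contact_force: [0.7, 0.0, -1.2]
width: 12.9
finger_force: 63.6
```

>>> play_rows --targets '[[1,[0,0,0.6],[0,0,0]],[1,[0,0,0],[0,0,0]]]'

```text
clock: 11.25
position: [442.0, 135.1, 32.7]
eef_rot: [0.0, 0.999, -0.044, -0.0]
contact_force: [0.3, -0.1, -1.4]
width: 12.7
finger_force: 63.6
```

>>> play_rows --targets '[[1,[0,0,0.5],[0,0,0]],[1,[0,0,0],[0,0,0]]]'

```text
clock: 11.5
position: [442.2, 135.2, 32.3]
eef_rot: [0.0, 0.999, -0.044, 0.0]
contact_force: [-0.3, -0.7, -0.5]
width: 12.9
finger_force: 63.6
```

>>> play_rows --targets '[[1,[0,0,0.4],[0,0,0]],[1,[0,0,0],[0,0,0]]]'

```text
clock: 11.75
position: [442.3, 135.2, 32.1]
eef_rot: [-0.0, 0.999, -0.044, 0.0]
contact_force: [0.1, -0.4, 1.7]
width: 12.7
finger_force: 63.9
```

Contact at 32.1 mm shows the slide level and lightly set down. Now I'll slide it in, starting with 35 mm.

>>> play_rows --targets '[[1,[3,0,-0.1],[0,0,0]],[1,[3,0,0],[0,0,0]],[1,[3,0,0],[0,0,0]],[1,[3,0,0],[0,0,0]],[1,[3,0,0],[0,0,0]],[1,[3,0,0],[0,0,0]],[1,[0,0,0],[0,0,0]]]'

```text
clock: 12.62
position: [460.5, 133.5, 32.1]
eef_rot: [0.0, 0.999, -0.044, 0.0]
contact_force: [0.9, -0.0, 2.4]
width: 12.8
finger_force: 64.0
```

>>> play_rows --targets '[[1,[3,0,0],[0,0,0]],[1,[3,0,0],[0,0,0]],[1,[3,0,0],[0,0,0]],[1,[3,0,0],[0,0,0]],[1,[3,0,0],[0,0,0]],[1,[3,0,0],[0,0,0]],[1,[0,0,0],[0,0,0]]]'

```text
clock: 13.5
position: [478.5, 132.0, 32.1]
eef_rot: [-0.0, 0.999, -0.044, 0.001]
contact_force: [2.0, 0.2, 3.4]
width: 12.3
finger_force: 64.2
```

>>> play_rows --targets '[[1,[2.5,0,-0.3],[0,0,0]],[1,[2.5,0,0],[0,0,0]],[1,[2.5,0,0],[0,0,0]],[1,[2.5,0,0],[0,0,0]],[1,[0,0,0],[0,0,0]]]'

```text
clock: 14.12
position: [488.1, 131.0, 32.1]
eef_rot: [0.0, 0.999, -0.044, 0.0]
contact_force: [-0.0, 0.1, 1.4]
width: 13.2
finger_force: 64.0
```

>>> play_rows --targets '[[1,[2,0,0],[0,0,0]],[1,[2,0,0],[0,0,0]],[1,[0,0,0],[0,0,0]]]'

```text
clock: 14.5
position: [492.0, 130.7, 32.2]
eef_rot: [0.0, 0.999, -0.044, 0.0]
contact_force: [0.2, -0.0, 1.0]
width: 12.6
finger_force: 63.9
```

>>> play_rows --targets '[[1,[2,0,0],[0,0,0]],[1,[1,0,0],[0,0,0]],[1,[0,0,0],[0,0,0]]]'

```text
clock: 14.88
position: [495.0, 130.4, 32.2]
eef_rot: [0.0, 0.999, -0.044, 0.0]
contact_force: [0.5, 0.9, -0.6]
width: 12.5
finger_force: 63.9
```

>>> play_rows --targets '[[1,[1.5,0,0],[0,0,0]],[1,[1.5,0,0],[0,0,0]],[1,[0,0,0],[0,0,0]]]'

```text
clock: 15.25
position: [497.6, 130.3, 32.2]
eef_rot: [0.0, 0.999, -0.044, -0.0]
contact_force: [-4.8, 0.0, 3.6]
width: 13.1
finger_force: 64.0
```

>>> play_rows --targets '[[1,[1.5,0,0],[0,0,0]],[1,[1.5,0,0],[0,0,0]],[1,[0,0,0],[0,0,0]]]'

```text
clock: 15.62
position: [500.6, 130.0, 32.2]
eef_rot: [0.0, 0.999, -0.044, -0.0]
contact_force: [-4.6, 1.6, 3.0]
width: 13.1
finger_force: 64.1
```

>>> play_rows --targets '[[1,[1.5,0,0],[0,0,0]],[1,[1,0,0],[0,0,0]],[1,[0,0,0],[0,0,0]]]'

```text
clock: 16.0
position: [502.8, 129.8, 32.2]
eef_rot: [0.0, 0.999, -0.044, -0.001]
contact_force: [-7.6, 1.4, 4.0]
width: 12.7
finger_force: 64.3
```

>>> play_rows --targets '[[1,[1.5,0,0],[0,0,0]],[1,[1.5,0,0],[0,0,0]],[1,[0,0,0],[0,0,0]]]'

```text
clock: 16.38
position: [505.4, 129.6, 32.1]
eef_rot: [0.0, 0.999, -0.044, -0.001]
contact_force: [-8.6, 0.9, 5.9]
width: 13.3
finger_force: 64.6
```

>>> play_rows --targets '[[1,[1.5,0,0],[0,0,0]],[1,[1.5,0,0],[0,0,0]],[1,[0,0,0],[0,0,0]]]'

```text
clock: 16.75
position: [509.2, 129.2, 32.1]
eef_rot: [0.0, 0.999, -0.044, -0.0]
contact_force: [-5.3, 1.4, 2.2]
width: 12.8
finger_force: 64.0
```

>>> play_rows --targets '[[1,[1.5,0,0],[0,0,0]],[1,[1.5,0,0],[0,0,0]],[1,[0,0,0],[0,0,0]]]'

```text
clock: 17.12
position: [512.5, 128.9, 32.2]
eef_rot: [0.0, 0.999, -0.044, 0.0]
contact_force: [-2.2, 0.4, 1.1]
width: 13.0
finger_force: 64.0
```

The bar's front passed the noses at about 508.5, so the snap should come at 521–524 and the buffer at about 524.5.

>>> play_rows --targets '[[1,[1.5,0,0],[0,0,0]],[1,[1.5,0,0],[0,0,0]],[1,[1.5,0,0],[0,0,0]],[1,[1,0,0],[0,0,0]],[1,[0,0,0],[0,0,0]]]'

```text
clock: 17.75
position: [518.0, 128.4, 32.2]
eef_rot: [0.0, 0.999, -0.044, 0.0]
contact_force: [-2.3, 1.5, 0.4]
width: 12.9
finger_force: 63.9
```

>>> play_rows --targets '[[1,[1,0,0],[0,0,0]],[1,[1,0,0],[0,0,0]],[1,[0,0,0],[0,0,0]]]'

```text
clock: 18.12
position: [520.2, 128.2, 32.3]
eef_rot: [0.0, 0.999, -0.044, 0.001]
contact_force: [-0.2, 0.8, -0.9]
width: 13.3
finger_force: 63.7
```

>>> play_rows --targets '[[1,[1,0,0],[0,0,0]],[1,[0,0,0],[0,0,0]]]'

```text
clock: 18.38
position: [521.4, 128.1, 32.3]
eef_rot: [0.0, 0.999, -0.044, 0.001]
contact_force: [2.5, -0.2, -2.6]
width: 12.8
finger_force: 63.4
```

>>> play_rows --targets '[[1,[1,0,0],[0,0,0]],[1,[0,0,0],[0,0,0]]]'

```text
clock: 18.62
position: [523.0, 128.0, 32.7]
eef_rot: [-0.0, 0.999, -0.044, 0.002]
contact_force: [6.2, -0.6, -3.9]
width: 12.8
finger_force: 63.2
```

>>> play_rows --targets '[[1,[0.8,0,0],[0,0,0]],[1,[0,0,0],[0,0,0]]]'

```text
clock: 18.88
position: [523.1, 127.9, 32.4]
eef_rot: [0.0, 0.999, -0.044, 0.001]
contact_force: [6.0, -0.4, -3.8]
width: 12.9
finger_force: 63.2
```

>>> play_rows --targets '[[1,[0.8,0,0],[0,0,0]],[1,[0,0,0],[0,0,0]]]'

```text
clock: 19.12
position: [523.2, 127.9, 32.3]
eef_rot: [0.0, 0.999, -0.044, -0.0]
contact_force: [0.8, -0.9, -0.8]
width: 13.0
finger_force: 63.5
```

>>> play_rows --targets '[[1,[0.6,0,0],[0,0,0]],[1,[0,0,0],[0,0,0]]]'

```text
clock: 19.38
position: [523.5, 127.9, 32.2]
eef_rot: [0.0, 0.999, -0.044, -0.001]
contact_force: [-3.3, 0.5, 1.4]
width: 12.8
finger_force: 63.8
```

Run:
```python
from bench import calibration,grab_frame,monitor
import pickle,cv2,numpy as np
i=grab_frame("wrist");s=monitor.read_state();print(np.round(s['contact_force'],1),np.round(s['position'],1))
cv2.imwrite("pics/w6.png",cv2.resize(i[0:150,130:380,::-1],(800,480),interpolation=cv2.INTER_CUBIC))
```

```text
[-3.2 -0.   1.4] [523.6 128.   32.3]
```

View pics/w6.png

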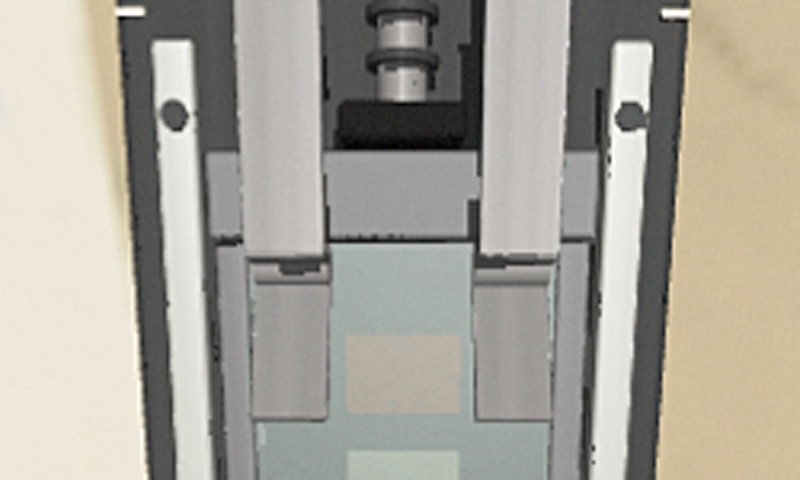

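The picture shows the bar (rows 150–240) touching the black buffer, with both clip noses (row ~255–280) down on the glass behind it. It is latched, with only 3 N of push. I'll ease off, release and lift.

>>> play_rows --targets '[[1,[-0.6,0,0],[0,0,0]],[1,[0,0,0],[0,0,0]],[0.35,[0,0,0],[0,0,0]],[0.35,[0,0,0],[0,0,0]],[0.35,[0,0,0],[0,0,0]],[0.35,[0,0,0],[0,0,0]]]'

```text
clock: 20.18
position: [523.4, 128.0, 32.3]
eef_rot: [0.0, 0.999, -0.044, 0.0]
contact_force: [0.6, 0.1, 0.2]
width: 27.8
finger_force: 0.0
```

>>> play_rows --targets '[[0.35,[0,0,-5],[0,0,0]],[0.35,[0,0,-15],[0,0,0]],[0.35,[0,0,-30],[0,0,0]],[0.35,[0,0,-40],[0,0,0]],[0.35,[0,0,-40],[0,0,0]],[0.35,[0,0,0],[0,0,0]],[0.35,[0,0,0],[0,0,0]]]'

```text
clock: 21.05
position: [523.2, 127.9, 162.4]
eef_rot: [0.0, 0.999, -0.044, 0.0]
contact_force: [-0.1, 0.8, 0.1]
width: 27.9
finger_force: 0.0
```

Run:
```python
from bench import calibration,grab_frame,monitor
import cv2,numpy as np
i=grab_frame("wrist");s=monitor.read_state();print(np.round(s['contact_force'],1),np.round(s['position'],1),s['width'])
cv2.imwrite("pics/w7.png",cv2.resize(i[:,:,::-1],(768,576),interpolation=cv2.INTER_CUBIC))
```

```text
[ 0.1  0.4 -0.1] [522.8 127.9 161.5] 27.8610737783547
```

View pics/w7.png

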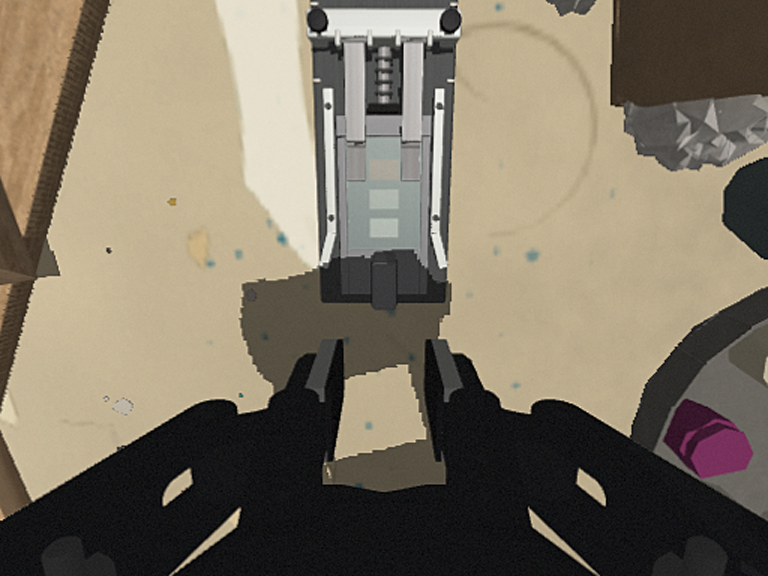

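The slide sits straight in the channel. Its bar (row ~125) is behind the noses (row ~142), both clips are down on the glass, and the robot is clear.

```bash
python3 -c "
from bench import r
print(r.hand_in())"
```

```text
the job is handed in; nothing more can be done
None
```

The slide is latched under both clips, lightly against the buffer (about 3 N at most), and released with the arm clear; the job was handed in at about 21 s, and the hand-in gave no verdict.

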